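# Clear the jammed workpiece from the marking station

### The job

A finished workpiece has jammed between the guides under the marking head: with the green plastic block, reaching in low under the head from the in-feed side, knock it loose along the track and push it on until you feel it press the sprung end stop in by a millimetre or two, without ramming the stop. Lay the block flat on the bench, then lift the workpiece out of the track and set it down, without dropping it, flat, square and central in the tray pocket with the red pad. Do not bump the marking head, and leave the other parts in the tray and the jar where they are.

Things in the scene. Friction and masses are not known exactly. Their poses are not given: they have to be found in the camera images.
- station: Fixed part-marking station. Origin: underside of its plate, on the bench, on the centre line of the parts' path, under the head. +x is the feed direction (in-feed to end stop), +y left of it, z up. Aluminium track plate, x -135 to +165, y -45 to +62 mm, 15 mm thick; its top is the track floor. Behind x +8 it is open and flat (in-feed side); ahead of x +62 the sides are free for fingers.
- guides (a point): On the track floor midway between the two upright guides, x +35 in the station frame. They hold the workpiece by its 50 mm width: x +8 to +62, y 25 to 38 mm each side, tops 50 mm above the bench. The left one's rear piece (x +8 to +36) is a sprung pad, its blue housing reaches y +58.
- side_pad (a joint): Travel (m) of the brass sprung pad, rear piece of the left guide; it presses the workpiece to the right with about 10 N (0 as jammed, -0.003 with nothing before it). Shifting the jammed workpiece takes 11 to 18 N along +x until its rear face passes x +36 in the station frame; then the pad springs in behind it and it slides with 1 to 3 N.
- column_top (a point): Top of the square column right of the track (240 mm high; station frame x -30 to +22, y -172 to -128). Its arm, y -129 to -27, 131 to 173 mm above the bench, carries the head over the track.
- head: White marking head, fixed, origin and axes as station: housing x -34 to +26, y -27 to +27, from 78 to 184 mm above the bench, with a steel marking pin at x +12 reaching down to 63 mm above the bench.
- workpiece: Jammed finished workpiece, aluminium, 70 (x) x 50 (y) x 40 mm high, about 0.32 kg; 22 mm base with a 9 mm wall rising along each long side. Origin: centre of its underside. At first on the track floor, x along the station's x, centre 32 to 40 mm ahead of the station's origin: its rear face is then some 30 mm inside the head's rear edge.
- end_stop (a joint): Travel (m) of the sprung end stop, an orange plate 32 mm wide, 6 to 22 mm above the track floor, in front of a dark steel bracket: 0 when free, grows as it is pushed in, 0.006 at the bottom. Its place is set anew each time: the free plate's face towards the workpiece is 116 to 130 mm ahead of the station's origin. It gives way at 2 N, then 2 N more per mm.
- knock_block: Loose green plastic knock-out block, 120 (x) x 36 (y) x 30 mm high, 0.14 kg, lying on the bench. Origin: centre of its underside.
- block_center (a point): Centre of the green block (15 mm above its underside).
- tray: Fixed tray beside the station, 188 (x) x 168 (y) mm, brown floor 6 mm above the bench, white strips 8 mm wide, top 14 mm above the bench, make 2 x 2 pockets, each 82 (x) x 72 (y) mm clear, centres at x +-45, y +-40 mm. Origin: centre of its underside.
- red_pad: Red pad fixed on the floor of the one empty pocket, 80 x 70 x 3 mm; its top is 9 mm above the bench. Origin: centre of its underside, the middle of the pocket; axes as the tray.
- done_a: Finished workpiece in another pocket, same as workpiece. Bystander.
- done_b: Finished workpiece in another pocket, same as workpiece. Bystander.
- blank: Plain aluminium blank in another pocket, 70 x 50 x 40 mm. Bystander.
- jar: Small blue jar with a black cap, 44 mm across, 60 mm high, standing on the bench. Bystander.
Not all that is in view belongs to the job. Leave any brown look-alike of the workpiece alone. Of the things shaped like the knock_block, the green one is meant.

How it is judged (in metres and radians):
On the way, in this order (a step that is already met when the one before it is completed fails the run):
1. the green block, not the fingers, has shifted the workpiece forwards (centre over 48 mm ahead of the station's origin) (x of workpiece in the frame of station above 0.048 m and contact force between knock_block and workpiece above 0.8 N and contact force between the fingers and workpiece below 0.2 N), for 0.05 s.
2. pushed by the block, it presses the sprung end stop in by over 0.7 mm (value of joint end_stop above 0.0007 m and contact force between knock_block and workpiece above 2 N), for 0.05 s.
3. the workpiece is lifted out (underside over 70 mm above the bench) (height (world z) of workpiece above 0.07 m and contact force between the fingers and workpiece above 1 N), for 0.1 s.
4. still held, it is down in the red pocket (underside below 16 mm) (height (world z) of workpiece below 0.016 m and horizontal distance between workpiece and red_pad below 0.014 m and contact force between the fingers and workpiece above 0.5 N), for 0.05 s.
At the end, for the whole second after the job is handed in: The workpiece stands upright and released on the red pad: centre within 12 mm of the pad's, underside below 12 mm, long side along the pad's within 0.2 rad. The green block lies on a long side on the bench, released (centre below 22 mm). Both at rest (horizontal distance between workpiece and red_pad below 0.012 m and height (world z) of workpiece below 0.012 m and angle between workpiece's own z axis and vertical below 0.08 rad and angle between the x axis of workpiece and the x axis of red_pad, either way round below 0.2 rad and linear speed of each of workpiece, knock_block below 0.02 m/s and height (world z) of block_center between 0 and 0.022 m); the robot touches nothing.
It fails at once if the marking head is bumped (more than 8 N) (contact force between head and anything else above 8 N).
It fails at once if the end stop is rammed (driven in by over 4.2 mm) (value of joint end_stop above 0.0042 m).
It fails at once if a part in the tray or the jar is moved by more than 15 mm (distance of any of done_a, done_b, blank, jar from where it was at the start of the episode above 0.015 m).
It also fails if it takes over 70 s, if anything falls off the work surface, if the arm or the gripper's body presses on something with over 40 N, if the wrist force passes 120 N, or if a joint passes its speed limit or range.

### The arm

A 6-joint arm with a two-finger parallel gripper is mounted at the origin on the work surface. World frame = base frame: x ahead of the robot, y to its left, z up, the work surface at z = 0. Lengths are in m, angles in degrees, forces in N, time in s.
With the tool pointing down it reaches from about 0.25 to 0.725 m from the base axis. Payload 9.7 kg.
Tool frame: the origin (TCP) lies midway between the tips of the shut fingers; the grasp point (between the pads) lies bot.grasp_offset behind it (bot.grasp_offset is the distance from the TCP to the grasp point, in m); x points along the fingers, y is the direction in which the jaws open and shut, and the axes are right-handed (so a half turn about x gives the same grasp; the last joint's range is limited). The gripper opens to 85 mm and grips with 20 to 120 N. Pads are 22 mm wide; open, the fingers measure 114 mm over their backs; the gripper's body (76 mm by 85 mm) begins 54 mm behind the grasp point. The pads swing forward as they close: fully open they stand 13 mm farther back than shut.
Start: joints at [-77.235, 4.979, 10.078, 95.1, 0, 90], TCP at [0.122, -0.536, 0.231] pointing down, gripper open.
Joint ranges: [-179.16, 179.16], [-48.56, 103.87], [-65.8, 70.77], [-126.05, 130.52], [-82.76, 87.17], [-180, 180]. Speed limits (degrees/s): [127.2, 127.2, 147.25, 180, 180, 180].

### API

Orientations are given as [roll, pitch, yaw] about the fixed x, y, z axes, in that order (R = Rz(yaw) Ry(pitch) Rx(roll)).
In Python, from workcell import status, camera, bot gives the robot as it stands.
- The arm moves only by the shell command python3 -m jog 'ROWS' [OPENING] [FORCE]. ROWS is text: rows parted by semicolons, each of 4 numbers parted by spaces: the shift along the tool's x, y, z in mm, then the turn about the tool's x in degrees. A call has exactly 8 rows; each row is the pose to reach, as a shift and turn from the pose commanded when the call began, along the tool's axes at that moment; what a row does not reach only later rows make up. A row lasts 1/8 s, in which the tool goes at most 62.5 mm and 10.7 degrees, less where a joint would pass 70% of its speed; a pose out of reach is approached as far as the arm can. A call with a gripper value outside its range is refused whole. OPENING is the opening, from 0 (shut) to 1 (fully open), set as the call begins (- or left out, the last holds). The fingers move at their own pace and stop on an object; FORCE is the grip in N (left out, the last holds). Time passes only in rows, so rows that repeat a pose let the fingers close, or fill a call up. It gives the time, the measured TCP pose, the force and the opening at its end, in the units of the state.
- status.get_obs(): the state, without advancing time (a new reading comes with each control period).
- camera(name): name is "scene" or "top" or "wrist"; returns a dict with "color" (420x560x3 uint8, red, green, blue), "vfov" (degrees; the focal length in pixels is half the picture's height over the tangent of half this angle, whatever the lens; pixels are square), "cx", "cy" (the principal point, pixels), "rvec" (rotation vector, rad) and "tvec" (3), from world to camera coordinates, as OpenCV has them. Camera axes: x right, y down, z forward; pixel columns grow to the right and rows downward; lengths in m; the calibration is good to about 2 mm. A picture is of the moment at which its call begins. There is no depth.
- bot.job_done(): hands the job in, once; it reports no verdict.
The state is a dict: "time": time; "q": joint angles; "qd": joint speeds; "joint_efforts": joint torques, N m; "ee_pos": TCP position; "tcp_rot": TCP orientation; "wrist_force": force on the tool from outside, world axes, zero at the start; "torque": the same for the moment, N m; "opening": finger opening in m.
Only numpy, scipy, OpenCV 4.12 (cv2) and the standard library are available. Lean on these libraries where they do the work, as an engineer would, in place of code of your own. Each camera call takes 0.05 s, during which the arm holds its last target. There are 200 camera calls.

## Working session

There is one attempt and no reset: what is moved stays moved. The work goes in short steps, Python scripts to look and compute and a shell command to move; the robot and the scene stay as the last step left them, time stands still between calls to the robot, and variables do not carry over. Pictures are saved under pics/ and viewed, about 8 in all and at most 12, crops included, and the job is handed in when it is done.

```bash
mkdir -p pics; ls
cat > h.py <<'E'
import numpy as np, cv2
from workcell import status, camera, bot
def grab(n,name):
    c=camera(n); cv2.imwrite(f'pics/{name}.png',c['color'][:,:,::-1]); np.save(f'pics/{name}.npy',c,allow_pickle=True); return c
def load(name): return np.load(f'pics/{name}.npy',allow_pickle=True).item()
def KRT(c):
    f=210/np.tan(np.radians(c['vfov'])/2); K=np.array([[f,0,c['cx']],[0,f,c['cy']],[0,0,1.]])
    return K,cv2.Rodrigues(np.array(c['rvec'],float))[0],np.array(c['tvec'],float).reshape(3)
def ray(c,uv,z):
    K,R,t=KRT(c); uv=np.atleast_2d(uv).astype(float)
    d=np.c_[uv,np.ones(len(uv))]@np.linalg.inv(K).T@R; o=-R.T@t
    return o+d*((z-o[2])/d[:,2])[:,None]
def proj(c,P):
    K,R,t=KRT(c); return cv2.projectPoints(np.atleast_2d(P).astype(float),R,t,K,None)[0].reshape(-1,2)
E
python3 - <<'E'
from h import *
for n in ('top','scene','wrist'):
    c=grab(n,n+'0'); K,R,t=KRT(c); print(n,c['vfov'],c['cx'],c['cy'],(-R.T@t).round(3), {k:v for k,v in c.items() if k not in('color','rvec','tvec')})
print(status.get_obs(), bot.grasp_offset)
a=cv2.imread('pics/top0.png'); cv2.imwrite('pics/top0b.png',cv2.resize(a,(800,600),interpolation=cv2.INTER_CUBIC))
E
```

```text
pics
top 50.18828927459558 285.45281763512213 218.72840740271934 [0.469 0.063 1.231] {'vfov': 50.18828927459558, 'cx': 285.45281763512213, 'cy': 218.72840740271934}
scene 45.409156719626736 280.8816869607592 212.77908791041995 [1.027 0.51  0.906] {'vfov': 45.409156719626736, 'cx': 280.8816869607592, 'cy': 212.77908791041995}
wrist 65.37686682258737 281.50570026744975 209.8273622650825 [ 0.202 -0.517  0.374] {'vfov': 65.37686682258737, 'cx': 281.50570026744975, 'cy': 209.8273622650825}
{'time': 0.15, 'q': array([-7.72341774e+01,  5.00288126e+00,  1.00443736e+01,  9.50992267e+01,
       -2.12703436e-04,  8.99992932e+01]), 'qd': array([-0.03698619, -0.12882228,  0.13813348,  0.02640523,  0.02293126,
        0.00552179]), 'joint_efforts': array([-3.10696960e-04, -5.20763934e+01,  4.65041864e+01,  1.39777228e-02,
        4.40443262e-05, -1.98304843e-05]), 'ee_pos': array([ 0.12149162, -0.53623249,  0.23075077]), 'tcp_rot': array([-89.78961998,  89.9422653 , 102.97690949]), 'wrist_force': array([-0.44882041,  0.24156869,  0.06175059]), 'torque': array([-0.01843373, -0.01448198, -0.01120717]), 'opening': 0.08547708325137544} 0.0187
```

View pics/top0b.png

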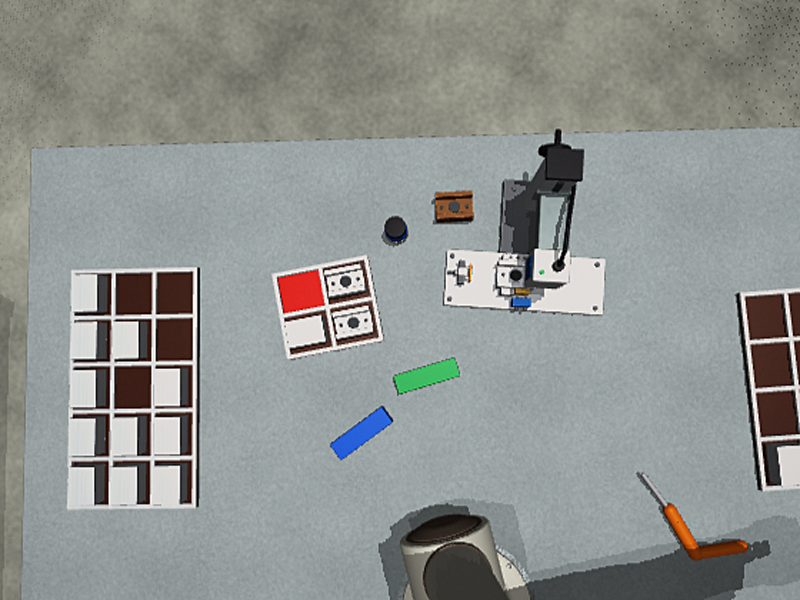

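View pics/scene0.png

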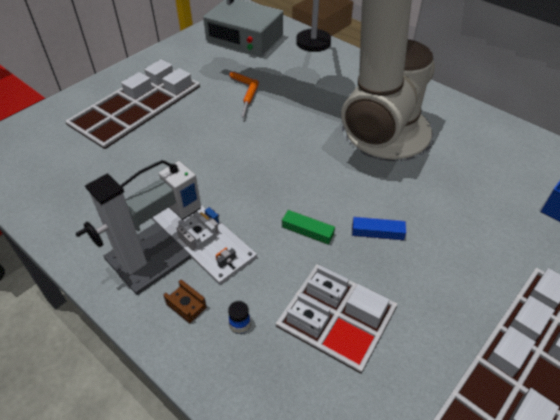

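The top view (800 px wide) shows the station at (525,283), with the feed direction running left. The orange stop is at (465,270), the red pad at (300,291) and the jar at (395,230).

There are two block-shaped things: green at (427,376) and blue at (362,433). The green one is meant. The brown look-alike is at (454,207). I'll measure these next.

```bash
cat > m.py <<'E'
from h import *
c=load('top0'); im=c['color']; hsv=cv2.cvtColor(im,cv2.COLOR_RGB2HSV)
def blob(lo,hi,box=None,c=c,hsv=hsv):
    m=cv2.inRange(hsv,lo,hi)
    if box: k=np.zeros_like(m);k[box[1]:box[3],box[0]:box[2]]=1; m=m*k
    cs=cv2.findContours(m,cv2.RETR_EXTERNAL,cv2.CHAIN_APPROX_NONE)[0]
    return max(cs,key=cv2.contourArea).reshape(-1,2)
def rect(ct,z,c=c):
    P=ray(c,ct,z)[:,:2]; (x,y),(w,h),a=cv2.minAreaRect((P*1000).astype(np.float32))
    if w<h: w,h,a=h,w,a+90
    return np.round([x,y,w,h,(a+90)%180-90],1)
if __name__=='__main__':
    print('green',rect(blob((45,100,60),(85,255,255)),.030))
    print('blue',rect(blob((105,120,60),(125,255,255),(220,280,290,330)),.030))
    print('red',rect(blob((0,180,120),(6,255,255),(180,180,240,230)),.009))
    tray=blob((0,0,190),(180,40,255),(185,170,275,260)); print('tray',rect(tray,.014))
    m=blob((0,0,170),(180,45,255),(300,165,435,230)); print('plate',rect(m,.015))
    print(ray(c,[[444*.7,250*.7],[606*.7,260*.7],[603*.7,315*.7],[443*.7,304*.7]],.015).round(3))
    j=blob((0,0,0),(180,255,50),(265,148,288,172)); print('jarcap',rect(j,.06))
    sc=load('scene0'); a=im[120:240,270:440]; b=sc['color'][180:300,110:280]
    cv2.imwrite('pics/crop1.png',np.vstack([cv2.resize(a[:, :],(800,565))[150:450],cv2.resize(b,(425,300),interpolation=3).repeat(1,0) if 0 else cv2.copyMakeBorder(cv2.resize(b,(425,300),interpolation=cv2.INTER_CUBIC),0,0,0,375,cv2.BORDER_CONSTANT)])[:,:,::-1])
E
python3 m.py
```

```text
green [431.1  68.2 119.3  35.8 -74.2]
blue [326.3 191.8 120.1  35.8 -54.8]
red [596.3 307.6  79.6  68.  -79.8]
tray [565.6 256.5 187.4 167.6 -79.8]
plate [ 619.7 -201.5  146.9  141.    -4.7]
[[ 0.669  0.03   0.015]
 [ 0.643 -0.277  0.015]
 [ 0.539 -0.267  0.015]
 [ 0.565  0.034  0.015]]
jarcap [706.1 121.8  37.5  37.1  -0.9]
```

View pics/crop1.png

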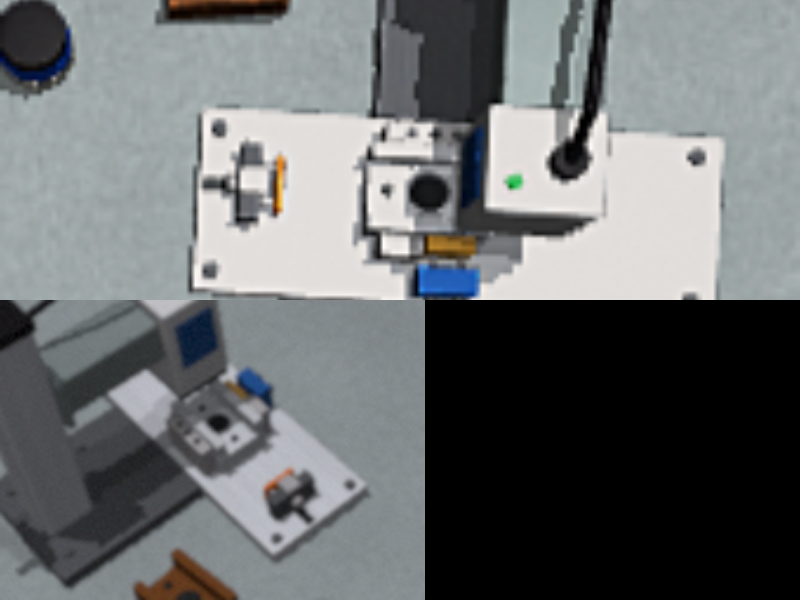

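The crop shows the plate with its end stop (orange bar at crop (280,185)) and the workpiece at (415,190), partly under the head. The green block's measured size fits (119×36 mm). Next I'll fit the plate edges and the stop face.

```bash
cat > m2.py <<'E'
from m import *
V=cv2.cvtColor(im,cv2.COLOR_RGB2GRAY).astype(float); S=hsv[:,:,1]
def cross(seq,thr=190):  # first subpixel rise through thr
    for i in range(len(seq)-1):
        if seq[i]<thr<=seq[i+1]: return i+(thr-seq[i])/(seq[i+1]-seq[i])
def u(X,Y): return np.array([270+(X+.5)/4.706-.5,120+(Y+150.5)/4.706-.5])
L=[];B=[];T=[];R=[]
for v in range(180,210):
    x=cross(V[v,300:330]); 
    if x is not None: L.append((300+x,v))
    x=cross(V[v,432:405:-1]); 
    if x is not None: R.append((432-x,v))
for w in list(range(316,350))+list(range(385,418)):
    y=cross(V[235:200:-1,w]); 
    if y is not None: B.append((w,235-y))
for w in list(range(316,345))+list(range(402,418)):
    y=cross(V[165:190,w]); 
    if y is not None: T.append((w,165+y))
def line(p):
    P=ray(c,p,.015)[:,:2]
    for _ in range(4):
        vx,vy,x0,y0=cv2.fitLine(P.astype(np.float32),cv2.DIST_HUBER,0,1e-4,1e-4).ravel(); d=np.array([vx,vy]); n=np.array([-vy,vx])
        r=(P-[x0,y0])@n; P=P[abs(r)<max(.001,2*r.std())]
    return np.array([x0,y0]),d,len(P),r.std()
ls={k:line(p) for k,p in dict(L=L,R=R,B=B,T=T).items()}
for k,(p,d,n,s) in ls.items(): print(k,p.round(4),np.degrees(np.arctan2(d[1],d[0])).round(2)%180,n,s.round(4))
aB=np.arctan2(*ls['B'][1][::-1])%np.pi; aT=np.arctan2(*ls['T'][1][::-1])%np.pi; a=(aB+aT)/2
ex=np.array([np.cos(a),np.sin(a)]); ey=np.array([-ex[1],ex[0]])
off={k:(v[0]@(ex if k in'LR' else ey)) for k,v in ls.items()}
print('len',off['L']-off['R'],'wid',off['B']-off['T'])
O=ex*((off['L']-.165)+(off['R']+.135))/2+ey*((off['B']-.062)+(off['T']+.045))/2
print('station',O.round(4),np.degrees(a).round(2)); np.save('st.npy',[*O,a])
o=blob((5,150,120),(22,255,255),(322,175,335,205)); print('orange px',o.min(0),o.max(0))
def st(P): P=np.atleast_2d(P)[:,:2]-O; return np.c_[P@ex,P@ey]*1000
# right edge (towards workpiece) of orange, top z=.037
for v in range(186,196): 
    row=hsv[v,322:340]; print(v,[int(322+i) for i in range(18) if 5<=row[i,0]<=22 and row[i,1]>130])
print('stop face',st(ray(c,[[u(286,185)[0],u(286,185)[1]],u(273,185)],.037)))
print('wp front top / front left',st(ray(c,[u(367,180),u(362,228),u(485,235)],.055)), 'gf',st(ray(c,[u(377,245)],.05)))
print('red in st',st(np.array([[.5963,.3076]])),'green',st([[.4311,.0682]]))
E
python3 m2.py
```

```text
L [0.6218 0.0274] 174.63 28 0.0005
R [ 0.6054 -0.2706] 176.73 23 0.0004
B [ 0.5536 -0.1176] 85.23 67 0.0005
T [ 0.6604 -0.1078] 85.25 45 0.0007
len 0.29833564 wid 0.10562295
station [ 0.6135 -0.1367] 85.24
orange px [328 185] [329 196]
186 [329]
187 [329]
188 [329]
189 [329]
190 [328, 329]
191 [328, 329]
192 [328, 329]
193 [328, 329]
194 [328, 329]
195 [328, 329]
stop face [[115.68064984   1.57826836]
 [123.0300068    2.03843139]]
wp front top / front left [[71.87339976 -1.64629063]
 [73.09578422 25.4378238 ]
 [ 4.7959742  25.03993097]] gf [[63.71371811 33.88295293]]
red in st [[441.32033322  54.0047875 ]] green [[189.04480413 198.78207203]]
```

The geometry agrees: station at (613.5, -136.7) mm, yaw 85.24°, stop face at x_s≈117 and workpiece rear at ≈+2.5. 

jog can only yaw the tool, so it always points down. The gripper body therefore can't follow the block under the head the whole way. My plan is:
1. Grip the block near its rear and knock the workpiece loose.
2. Release the block and push its rear end with the back of an open finger.

```bash
cat > g.py <<'E'
import sys; from h import *
from scipy.spatial.transform import Rotation as Ro
O0,O1,A=np.load('st.npy')
def w(xs,ys): return np.array([O0+xs/1000*np.cos(A)-ys/1000*np.sin(A), O1+xs/1000*np.sin(A)+ys/1000*np.cos(A)])
def s(p): d=np.array(p[:2])-[O0,O1]; return 1000*np.array([d@[np.cos(A),np.sin(A)], d@[-np.sin(A),np.cos(A)]])
def info():
    o=status.get_obs(); R=Ro.from_euler('xyz',o['tcp_rot'],degrees=True).as_matrix(); y=R[:,1]
    f=o['wrist_force']; e=[np.cos(A),np.sin(A),0]
    print('t',round(o['time'],2),'tcp',(o['ee_pos']*1000).round(1),'jaw',np.degrees(np.arctan2(y[1],y[0])).round(1),'st',s(o['ee_pos']).round(1),'F',f.round(1),'Fxs',round(float(f@e),1),'open',round(o['opening']*1000,1),'q1,6',o['q'][[0,5]].round(0)); return o,R
def go(p,jaw=None):  # p mm world, jaw deg
    o,R=info(); y=R[:,1]; d=R.T@(np.array(p,float)-o['ee_pos']*1000); t=0
    if jaw is not None: t=((jaw-np.degrees(np.arctan2(y[1],y[0]))+90)%180-90)*-1  # tool x down -> turn sign flips
    print('to',np.round(p,1),'shift',d.round(1),'turn',round(t,1))
E
python3 -c "
from g import *
go([443.4,24.9,90],15.8)"
```

```text
t 0.15 tcp [ 121.5 -536.2  230.8] jaw -77.2 st [-439.   457.2] F [-0.4  0.2  0.1] Fxs 0.2 open 85.5 q1,6 [-77.  90.]
to [443.4  24.9  90. ] shift [ 141.2 -476.  -437.9] turn 87.0
```

```bash
python3 -m jog '0 -20 -18 -5; 0 -55 -50 -14; 0 -95 -87 -24; 0 -136 -125 -34; 0 -177 -163 -44; 0 -218 -200 -54; 0 -259 -238 -64; 0 -300 -276 -74' 1 60; python3 -c "
from g import *
go([443.4,24.9,90],15.8)"
```

```text
time: 1.15
ee_pos: [0.3249, -0.1812, 0.2313]
tcp_rot: [65.5, 90.0, -27.4]
wrist_force: [0.3, -0.2, -1.0]
opening: 0.0851
t 1.15 tcp [ 324.9 -181.2  231.3] jaw -2.9 st [-68.3 283.9] F [ 0.3 -0.2 -1. ] Fxs -0.2 open 85.1 q1,6 [-29.  64.]
to [443.4  24.9  90. ] shift [ 141.3  107.7 -211.9] turn -18.7
```

```bash
python3 -m jog '0 20 -40 -4; 0 42 -82 -8; 0 64 -126 -12; 15 86 -170 -16; 60 107 -211 -18.5; 105 108 -212 -18.7; 138 108 -212 -18.7; 138 108 -212 -18.7'
python3 - <<'E'
from g import *
import m
go([443.4,24.9,6],15.8)
c=grab('wrist','w1'); h=cv2.cvtColor(c['color'],cv2.COLOR_RGB2HSV)
b=m.blob((45,100,60),(85,255,255),None,c,h); print(m.rect(b,.030,c), b.min(0),b.max(0))
E
```

```text
time: 2.15
ee_pos: [0.4426, 0.0228, 0.0911]
tcp_rot: [-102.8, 89.7, -177.3]
wrist_force: [-0.1, -0.2, 0.8]
opening: 0.0857
t 2.15 tcp [442.6  22.8  91.1] jaw 15.5 st [144.8 183.6] F [-0.1 -0.2  0.8] Fxs -0.2 open 85.7 q1,6 [ 3. 77.]
to [443.4  24.9   6. ] shift [85.1  1.7 -1.7] turn -0.3
[433.6  67.2 118.7  35.3 -74.2] [256  60] [315 249]
```

View pics/w1.png

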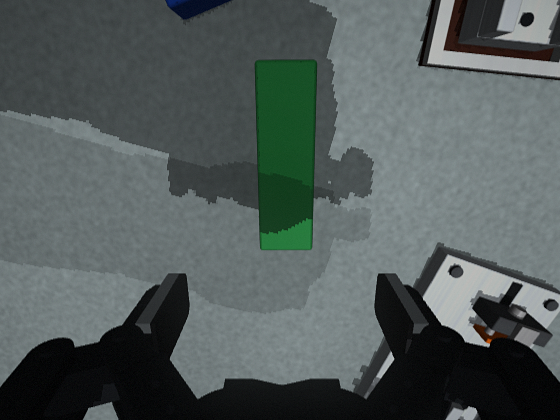

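The wrist view shows the green block centred between the open fingers, rear end at (286,249). Both views agree within 2.5 mm and the blue block is at the top left, clear of the gripper. I'll descend and grip.

```bash
python3 -m jog '20 2 -2 0; 45 2.5 -2 0; 65 2.5 -2 0; 78 2.5 -2 0; 84 2.5 -2 0; 84 2.5 -2 0; 84 2.5 -2 0; 84 2.5 -2 0'; python3 -m jog '0 0 0 0; 0 0 0 0; 0 0 0 0; 0 0 0 0; 0 0 0 0; 0 0 0 0; -3 0 0 0; -10 0 0 0' 0 60; python3 -c "
from g import *
go([*w(-140,0),60],-4.76)"
```

```text
time: 3.2
ee_pos: [0.4464, 0.0253, 0.0099]
tcp_rot: [78.0, 90.0, 3.5]
wrist_force: [-0.1, 0.3, 0.5]
opening: 0.0852
time: 4.2
ee_pos: [0.4455, 0.0253, 0.0189]
tcp_rot: [-102.8, 89.9, -177.3]
wrist_force: [0.2, -0.1, -1.1]
opening: 0.0346
t 4.2 tcp [445.5  25.3  18.9] jaw 15.5 st [147.5 180.9] F [ 0.2 -0.1 -1.1] Fxs -0.0 open 34.6 q1,6 [ 3. 78.]
to [ 0.6 -0.3 60. ] shift [ -40.4 -435.7  -94. ] turn 20.2
```

```bash
sed -i 's/def w(xs,ys): return /def w(xs,ys): return 1000*/' g.py; python3 -c "
from g import *
go([*w(-140,170),60],-4.76)
go([*w(-140,0),60],-4.76)
go([*w(-140,0),23.5],-4.76)"
```

```text
t 4.2 tcp [445.5  25.3  18.9] jaw 15.5 st [147.5 180.9] F [ 0.2 -0.1 -1.1] Fxs -0.0 open 34.6 q1,6 [ 3. 78.]
to [ 432.5 -262.1   60. ] shift [-41.  -89.2 273.5] turn 20.2
t 4.2 tcp [445.5  25.3  18.9] jaw 15.5 st [147.5 180.9] F [ 0.2 -0.1 -1.1] Fxs -0.0 open 34.6 q1,6 [ 3. 78.]
to [ 601.9 -276.2   60. ] shift [-41.3  70.3 332.3] turn 20.2
t 4.2 tcp [445.5  25.3  18.9] jaw 15.5 st [147.5 180.9] F [ 0.2 -0.1 -1.1] Fxs -0.0 open 34.6 q1,6 [ 3. 78.]
to [ 601.9 -276.2   23.5] shift [ -4.8  70.3 332.3] turn 20.2
```

```bash
python3 -m jog '-30 -10 30 2; -43 -28 80 6; -43 -45 135 10; -43 -62 190 14; -43 -80 240 18; -43 -86 273 20; -43 -40 290 20.2; -43 10 310 20.2'; python3 -m jog '0 20 8 0; 0 45 16 0; 0 60 22 0; 0 60 22 0; 10 60 22 0; 20 60 22 0; 20 60 22 0; 20 60 22 0'; python3 -c "
from g import *
go([*w(-140,0),26],-4.76)"
```

```text
time: 5.2
ee_pos: [0.5392, -0.2718, 0.0627]
tcp_rot: [66.6, 90.0, -28.2]
wrist_force: [-0.6, -0.9, -0.3]
opening: 0.035
time: 6.2
ee_pos: [0.5962, -0.2976, 0.0425]
tcp_rot: [80.5, 90.0, -14.3]
wrist_force: [-0.5, -0.2, -1.0]
opening: 0.0348
t 6.2 tcp [ 596.2 -297.6   42.5] jaw -4.7 st [-161.8    3.9] F [-0.5 -0.2 -1. ] Fxs -0.2 open 34.8 q1,6 [-27.  68.]
to [ 601.9 -276.2   26. ] shift [ 16.5   3.9 -21.8] turn 0.0
```

Run:
```python
from g import *
import m
o,R=info(); zt=o['ee_pos'][2]-.007+.030
c=grab('top','t2'); h=cv2.cvtColor(c['color'],cv2.COLOR_RGB2HSV)
b=m.blob((45,90,40),(85,255,255),None,c,h); r=m.rect(b,zt,c); print('top',r,s(r[:2]/1000))
c=grab('wrist','w2'); h=cv2.cvtColor(c['color'],cv2.COLOR_RGB2HSV)
b=m.blob((45,90,40),(85,255,255),None,c,h); r=m.rect(b,zt,c); print('wr',r,s(r[:2]/1000))
```

```text
t 6.2 tcp [ 596.2 -297.6   42.5] jaw -4.7 st [-161.8    3.9] F [-0.5 -0.2 -1. ] Fxs -0.2 open 34.8 q1,6 [-27.  68.]
top [ 595.6 -242.6  102.5   37.4   86.9] [-107.04246007    9.07379906]
wr [ 599.8 -253.1  116.6   34.9   86.4] [-117.15798127    4.01749231]
```

View pics/w2.png

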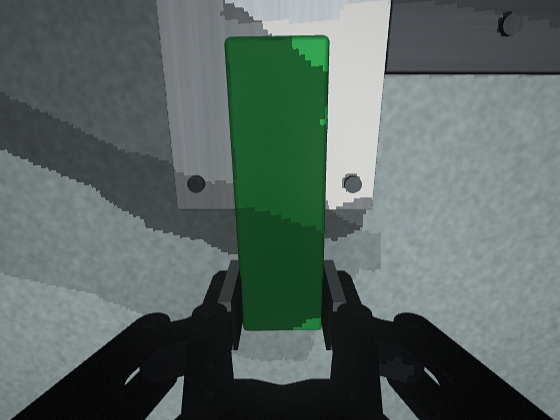

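The wrist view shows the block gripped straight along the track, front end at (277,38), in line with the plate. It measures x_s -117, y_s +4, yaw about 1° off. I'll lower it, correct y and move in.

```bash
python3 -m jog '6 4 -5 0; 12 4 -10 -0.5; 17 4 -15 -1; 18.5 4 -25 -1; 18.5 4 -35 -1; 18.5 4 -45 -1; 18.5 4 -50 -1; 18.5 4 -50 -1'; python3 -c "
from g import *
go([*w(-96,0),23.5],-4.76)"
```

```text
time: 7.3
ee_pos: [0.6051, -0.2476, 0.0247]
tcp_rot: [77.6, 89.9, -16.1]
wrist_force: [0.0, -0.4, 6.3]
opening: 0.0348
t 7.3 tcp [ 605.1 -247.6   24.7] jaw -3.7 st [-111.3   -0.8] F [ 0.  -0.4  6.3] Fxs -0.4 open 34.8 q1,6 [-22.  71.]
to [ 605.6 -232.3   23.5] shift [  1.2  -0.5 -15.3] turn 1.1
```

```bash
python3 -m jog '-1.5 0 0 1; -1.5 0 0 2.2; -1.5 0 -2 2.2; -1.5 0 -4 2.2; -1.5 0 -6 2.2; -1.5 0 -8 2.2; -1.5 0 -10 2.2; -1.5 0 -12 2.2'; python3 -c "
from g import *
info()"
```

```text
time: 8.3
ee_pos: [0.605, -0.2391, 0.0258]
tcp_rot: [5.4, 89.7, -90.6]
wrist_force: [-2.3, -15.3, -0.7]
opening: 0.0349
t 8.3 tcp [ 605.  -239.1   25.8] jaw -6.0 st [-102.7   -0. ] F [ -2.3 -15.3  -0.7] Fxs -15.5 open 34.9 q1,6 [-21.  75.]
```

```bash
python3 -m jog '0 0 -2 0; 0 0 -4 0; 0 0 -7 0; 0 0 -10 0; 0 0 -13 0; 0 0 -15 0; 0 0 -17 0; 0 0 -19 0' - 80
python3 - <<'E'
from g import *
import m
info()
c=grab('wrist','w3'); h=cv2.cvtColor(c['color'],cv2.COLOR_RGB2HSV)
c=grab('top','t3'); cv2.imwrite('pics/t3c.png',cv2.resize(c['color'][150:240,300:435],(800,533),interpolation=cv2.INTER_CUBIC)[:,:,::-1])
E
```

```text
time: 9.3
ee_pos: [0.6067, -0.2204, 0.0257]
tcp_rot: [-0.7, 89.7, -96.7]
wrist_force: [-3.9, -15.4, -0.3]
opening: 0.0342
t 9.3 tcp [ 606.7 -220.4   25.7] jaw -6.0 st [-84.   -0.1] F [ -3.9 -15.4  -0.3] Fxs -15.7 open 34.2 q1,6 [-20.  76.]
```

View pics/t3c.png

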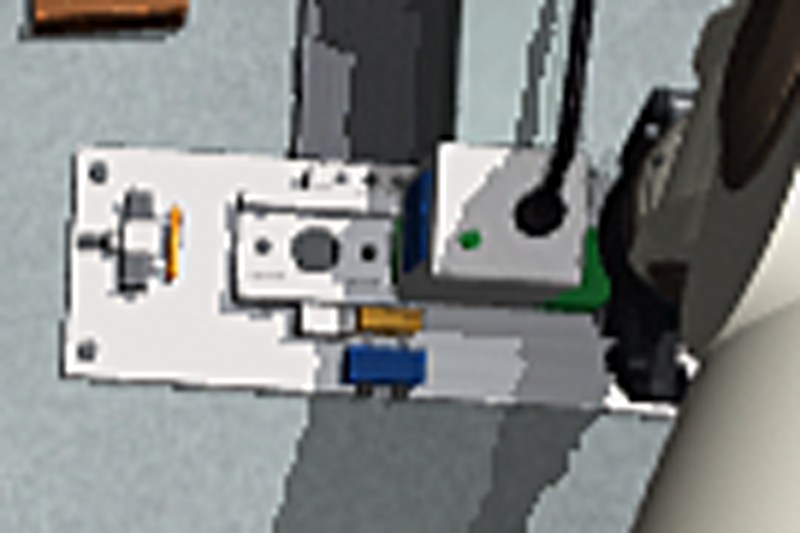

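The crop shows the workpiece moved forward, with its front at crop (235,250) and the stop at (175,245). The gripper is clear behind the head. I'll release, back off, and turn the jaws along the track.

```bash
python3 -m jog '0 0 3 0; 0 0 3 0; 0 0 3 0; 0 0 3 0; 0 0 15 0; -10 0 30 0; -40 0 50 0; -60 0 60 0' 0.8
python3 - <<'E'
from g import *
import m
o,R=info()
c=load('t3'); print('wp front',s(ray(c,[[300+235.5/5.926-.5,150+250/5.926-.5]],.055)[0]))
c=grab('wrist','w4'); h=cv2.cvtColor(c['color'],cv2.COLOR_RGB2HSV)
b=m.blob((45,90,30),(85,255,255),None,c,h); r=m.rect(b,.045,c); print('wr',r,s(r[:2]/1000)); P=ray(c,b,.045); q=np.array([s(p) for p in P]); print('rear xs',q[:,0].min(),'y',q[:,1].min(),q[:,1].max())
go([*w(-175,0),60],85.24)
E
```

```text
time: 10.4
ee_pos: [0.601, -0.2792, 0.0874]
tcp_rot: [63.1, 89.9, -32.9]
wrist_force: [-0.0, -0.5, 0.0]
opening: 0.0686
t 10.4 tcp [ 601.  -279.2   87.4] jaw -6.0 st [-143.     0.6] F [-0.  -0.5  0. ] Fxs -0.5 open 68.6 q1,6 [-25.  71.]
wp front [93.41100051  4.89281601]
wr [ 609.  -200.4   72.4   35.7   85.4] [-63.87655125  -0.78035867]
rear xs -100.05097520233204 y -18.633380944792655 17.156554417975734
t 10.45 tcp [ 601.7 -280.4   90.2] jaw -6.0 st [-1.442e+02 -1.000e-01] F [-0.5 -0.6  2.9] Fxs -0.6 open 68.4 q1,6 [-25.  71.]
to [ 599.  -311.1   60. ] shift [30.3  0.4 30.8] turn 88.7
```

```bash
python3 -m jog '0 0 10 -10; 0 0 20 -20; 0 0 31 -30; 0 0 31 -41; 0 0 31 -51; 0 0 31 -62; 0 0 31 -72; 0 0 31 -82' 1 120; python3 -m jog '0 0 0 -5; 20 0 0 -9; 40 0 0 -9.3; 60 0 0 -9.3; 76 0 0 -9.3; 80 0 0 -9.3; 80 0 0 -9.3; 80 0 0 -9.3';  python3 - <<'E'
from g import *
go([*w(-157,0),10],85.24)
c=grab('wrist','w5')
c=grab('scene','s5'); 
p=proj(c,[[.6,-.25,.04]])[0].astype(int); print(p)
x0,y0=max(p[0]-90,0),max(p[1]-75,0); a=cv2.resize(c['color'][y0:y0+150,x0:x0+180],(480,400),interpolation=cv2.INTER_CUBIC); b=cv2.resize(load('w5')['color'],(320,240)); b=cv2.copyMakeBorder(b,0,160,0,0,cv2.BORDER_CONSTANT)
cv2.imwrite('pics/s5c.png',np.hstack([a,b])[:,:,::-1])
E
```

```text
time: 11.45
ee_pos: [0.5976, -0.3084, 0.0853]
tcp_rot: [-47.5, 90.0, -61.1]
wrist_force: [-0.3, -0.1, -0.5]
opening: 0.0858
time: 12.45
ee_pos: [0.5983, -0.308, 0.0062]
tcp_rot: [-22.8, 89.9, -27.5]
wrist_force: [-0.3, -0.0, -0.3]
opening: 0.0851
t 12.45 tcp [ 598.3 -308.     6.2] jaw 85.4 st [-172.    1.] F [-0.3 -0.  -0.3] Fxs -0.1 open 85.1 q1,6 [-27. -23.]
to [ 600.5 -293.1   10. ] shift [-3.8 15.   1. ] turn 0.1
[160 192]
```

View pics/s5c.png

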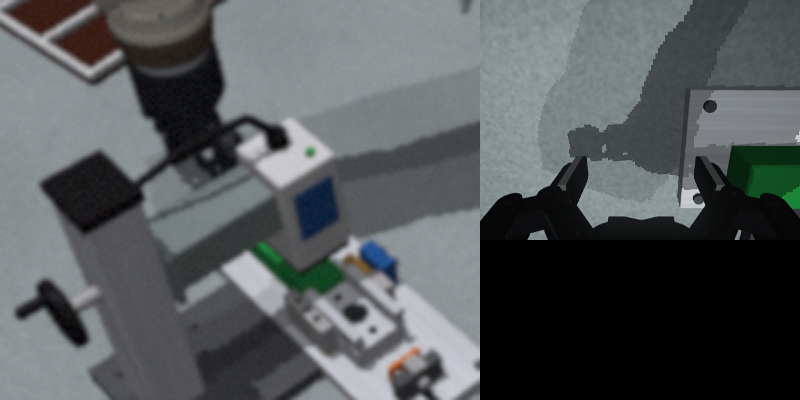

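The side view shows the block in the track. The front finger (wrist inset, right) is low over the plate just behind the block's rear end. I'll push slowly and watch the force.

```bash
python3 -m jog '-2 3 1 0; -2 6 1 0; -2 9 1 0; -2 12 1 0; -2 14 1 0; -2 16 1 0; -2 18 1 0; -2 20 1 0'; python3 -c "
from g import *
info()"
```

```text
time: 13.55
ee_pos: [0.6003, -0.2911, 0.008]
tcp_rot: [-80.4, 89.7, -85.2]
wrist_force: [-2.2, -15.5, -0.1]
opening: 0.0857
t 13.55 tcp [ 600.3 -291.1    8. ] jaw 85.2 st [-155.     0.4] F [ -2.2 -15.5  -0.1] Fxs -15.6 open 85.7 q1,6 [-26. -21.]
```

```bash
python3 -m jog '0 2 0 0; 0 4 0 0; 0 6 0 0; 0 8 0 0; 0 10 0 0; 0 12 0 0; 0 13 0 0; 0 14 0 0'; python3 -c "
from g import *
info()"
python3 - <<'E'
from g import *
c=grab('top','t6'); cv2.imwrite('pics/t6c.png',cv2.resize(c['color'][150:240,300:435],(800,533),interpolation=cv2.INTER_CUBIC)[:,:,::-1])
E
```

```text
time: 14.55
ee_pos: [0.6015, -0.2746, 0.0075]
tcp_rot: [-65.9, 89.9, -70.6]
wrist_force: [0.4, -4.4, 0.9]
opening: 0.0853
t 14.55 tcp [ 601.5 -274.6    7.5] jaw 85.3 st [-138.4    0.5] F [ 0.4 -4.4  0.9] Fxs -4.3 open 85.3 q1,6 [-25. -20.]
```

View pics/t6c.png

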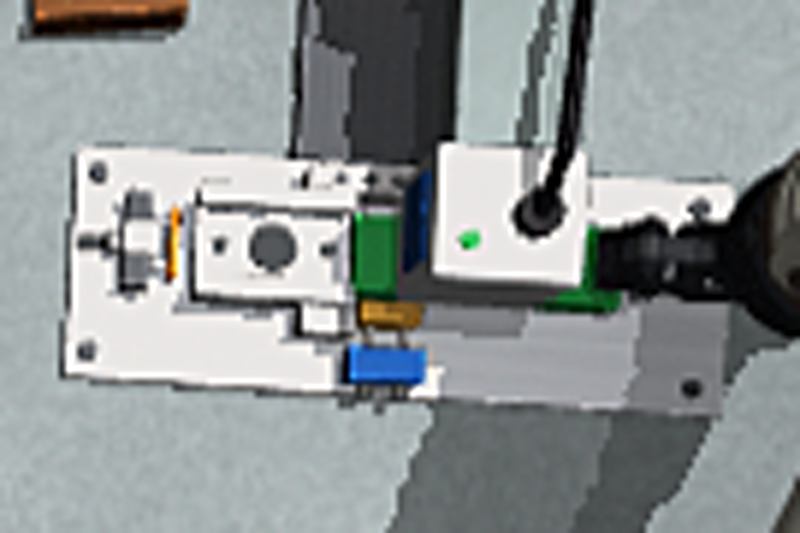

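The workpiece is free: the pad has sprung in behind it and the force fell to 4 N. Its front is at crop (195,245) and the stop face at (180,245), so about 8 mm remain. I'll close the gap gently.

```bash
for i in 1; do python3 -m jog '0 0.5 0 0; 0 1 0 0; 0 1.5 0 0; 0 2 0 0; 0 2.5 0 0; 0 3 0 0; 0 3.5 0 0; 0 4 0 0'; python3 -c "
from g import *
info()"; done; python3 -m jog '0 0.5 0 0; 0 1 0 0; 0 1.5 0 0; 0 2 0 0; 0 2 0 0; 0 2 0 0; 0 2 0 0; 0 2 0 0';python3 -c "
from g import *
info()"
```

```text
time: 15.6
ee_pos: [0.602, -0.2701, 0.0074]
tcp_rot: [-38.3, 90.0, -42.9]
wrist_force: [-0.9, -4.7, 3.8]
opening: 0.0852
t 15.6 tcp [ 602.  -270.1    7.4] jaw 85.4 st [-133.9    0.5] F [-0.9 -4.7  3.8] Fxs -4.8 open 85.2 q1,6 [-24. -20.]
time: 16.6
ee_pos: [0.6021, -0.268, 0.0074]
tcp_rot: [0.3, 90.0, -4.3]
wrist_force: [0.6, -5.0, 4.4]
opening: 0.0856
t 16.6 tcp [ 602.1 -268.     7.4] jaw 85.4 st [-131.8    0.5] F [ 0.6 -5.   4.4] Fxs -5.0 open 85.6 q1,6 [-24. -19.]
```

```bash
python3 -m jog '-1 0 0 0; -1.5 0 0 0; -1.5 0.5 0 0; -1.5 1 0 0; -1.5 1.5 0 0; -1.5 1.5 0 0; -1.5 1.5 0 0; -1.5 1.5 0 0';python3 -c "
from g import *
info();info()
c=grab('top','t7')
im=c['color']; h=cv2.cvtColor(im,cv2.COLOR_RGB2HSV)
V=cv2.cvtColor(im,cv2.COLOR_RGB2GRAY)
print(V[186:198,324:342])
"
```

```text
time: 17.6
ee_pos: [0.6022, -0.2667, 0.0088]
tcp_rot: [-74.5, 90.0, -79.2]
wrist_force: [-1.5, -4.5, -0.4]
opening: 0.0851
t 17.6 tcp [ 602.2 -266.7    8.8] jaw 85.4 st [-130.5    0.5] F [-1.5 -4.5 -0.4] Fxs -4.6 open 85.1 q1,6 [-24. -19.]
t 17.6 tcp [ 602.2 -266.7    8.8] jaw 85.4 st [-130.5    0.5] F [-1.5 -4.5 -0.4] Fxs -4.6 open 85.1 q1,6 [-24. -19.]
[[ 88  92 198 184  61 168 190 242 234 242 242 229 233 235 235 237 239 246]
 [199 200 205 210  87 207 195 243 236 234 235 236 237 237 239 243 252 159]
 [236 239 243 143  33 199 174 239 235 237 237 234 233 233 237 247 193  76]
 [233 236 247 151  38 198 237 238 239 182 221 241 234 234 242 188  93  76]
 [234 237 248 124  40 197 244 237 245  76 104 185 238 236 247 102  73  84]
 [242 242 251 114  74 192 243 236 244  46  52 199 238 237 251  65  81  86]
 [169 221 222 114  68 200 244 236 239 225 226 236 235 236 250  65  78  87]
 [121 120 192 116  80 144 246 235 234 236 236 234 232 234 245 146  70  82]
 [127 155 250 242 125 118 251 238 233 232 232 232 231 233 239 237  72  65]
 [123 110 152 162 135 127 213 184 234 232 231 231 231 232 234 242 230 194]
 [118 158 156 121  68  94 248 229 234 231 232 231 231 231 232 233 233 222]
 [151 252 159 155  70  63 255 240 236 235 235 235 234 233 233 232 233 233]]
```

```bash
for k in 1 ; do python3 -m jog '0 0.3 0 0; 0 0.6 0 0; 0 0.9 0 0; 0 1.2 0 0; 0 1.2 0 0; 0 1.2 0 0; 0 1.2 0 0; 0 1.2 0 0' >/dev/null;python3 -c "
from g import *
info()"; done
python3 -m jog '0 0.3 0 0; 0 0.6 0 0; 0 0.9 0 0; 0 1 0 0; 0 1 0 0; 0 1 0 0; 0 1 0 0; 0 1 0 0' >/dev/null;python3 -c "
from g import *
info()"
```

```text
t 18.65 tcp [ 602.2 -265.8    8.9] jaw 85.3 st [-129.6    0.5] F [-0.5 -4.8 -1.1] Fxs -4.9 open 85.6 q1,6 [-24. -19.]
t 19.65 tcp [ 602.3 -265.1    8.9] jaw 85.3 st [-128.9    0.5] F [-1.  -8.3 -0.9] Fxs -8.4 open 85.8 q1,6 [-24. -19.]
```

```bash
python3 -m jog '0 0.3 0 0; 0 0.6 0 0; 0 0.8 0 0; 0 0.8 0 0; 0 0.8 0 0; 0 0.8 0 0; 0 0.8 0 0; 0 0.8 0 0' >/dev/null;python3 -c "
from g import *
info()
import time
for i in range(3):
  grab('top','t8'); info()"
```

```text
t 20.65 tcp [ 602.4 -264.5    9. ] jaw 85.3 st [-128.3    0.5] F [-1.5 -8.3 -0.5] Fxs -8.4 open 85.4 q1,6 [-24. -19.]
t 20.7 tcp [ 602.4 -264.5    9. ] jaw 85.3 st [-128.3    0.5] F [-0.9 -9.4 -0.4] Fxs -9.5 open 85.6 q1,6 [-24. -19.]
t 20.75 tcp [ 602.4 -264.5    9. ] jaw 85.3 st [-128.3    0.5] F [-1.2 -9.1 -0.3] Fxs -9.1 open 85.5 q1,6 [-24. -19.]
t 20.8 tcp [ 602.4 -264.5    9. ] jaw 85.3 st [-128.3    0.5] F [-0.3 -9.3 -1.6] Fxs -9.3 open 85.4 q1,6 [-24. -19.]
```

```bash
python3 -m jog '0 0.3 0 0; 0 0.6 0 0; 0 0.6 0 0; 0 0.6 0 0; 0 0.6 0 0; 0 0.6 0 0; 0 0.6 0 0; 0 0.6 0 0' >/dev/null;python3 -c "
from g import *
info()
for i in range(3):
  grab('wrist','w9'); info()
go([*w(-165,0),100],None)"
```

```text
t 21.8 tcp [ 602.4 -264.1    9. ] jaw 85.3 st [-127.9    0.5] F [-1.1 -8.5 -0.1] Fxs -8.6 open 85.5 q1,6 [-24. -19.]
t 21.85 tcp [ 602.4 -264.     9. ] jaw 85.3 st [-127.9    0.5] F [-0.9 -9.4 -0.3] Fxs -9.4 open 85.1 q1,6 [-24. -19.]
t 21.9 tcp [ 602.4 -264.     9. ] jaw 85.3 st [-127.8    0.5] F [-1.6 -9.1 -1.1] Fxs -9.2 open 85.4 q1,6 [-24. -19.]
t 21.95 tcp [ 602.4 -264.1    9. ] jaw 85.3 st [-127.9    0.5] F [-0.2 -9.9  0. ] Fxs -9.8 open 85.4 q1,6 [-24. -19.]
t 21.95 tcp [ 602.4 -264.1    9. ] jaw 85.3 st [-127.9    0.5] F [-0.2 -9.9  0. ] Fxs -9.8 open 85.4 q1,6 [-24. -19.]
to [ 599.8 -301.1  100. ] shift [-90.9 -37.3   0.5] turn 0
```

Run:
```python
from g import *
grab('top','t9')
def oc(n):
    c=load(n); h=cv2.cvtColor(c['color'],cv2.COLOR_RGB2HSV)[183:200,322:336].astype(float); im=c['color'][183:200,322:336].astype(float)
    wgt=np.clip(im[:,:,0]-im[:,:,2]-40,0,None); u=(wgt*np.arange(322,336)).sum()/wgt.sum(); return u
for n in('top0','t3','t6','t7','t8','t9'): print(n,oc(n).round(3))
```

```text
top0 328.908
t3 328.899
t6 328.886
t7 328.681
t8 327.915
t9 327.739
```

The orange plate has moved about 1 px (≈1.5–2 mm) and the force is about 4.5 N above sliding, so the stop is pressed. I'll retreat and re-grip the block's rear end.

```bash
python3 -m jog '0 -10 0 0; 0 -25 0 0; -10 -35 0 0; -50 -37 0 0; -75 -37 0 10; -75 -37 0 20; -75 -37 0 30; -75 -37 0 40' 0.65; python3 -m jog '0 0 0 10; 0 0 0 20; 0 0 0 30; 0 0 0 40; 0 0 0 50; 0 0 0 50; 0 0 0 50; 0 0 0 50'
python3 - <<'E'
from g import *
import m
o,R=info()
c=grab('wrist','w10'); h=cv2.cvtColor(c['color'],cv2.COLOR_RGB2HSV)
b=m.blob((45,90,30),(85,255,255),None,c,h); P=ray(c,b,.045); q=np.array([s(p) for p in P]); print('rear xs',q[:,0].min(),np.sort(q[:,0])[:6],'y',q[:,1].min(),q[:,1].max()); 
go([*w(-84,(q[:,1].min()+q[:,1].max())/2),24],-4.76)
E
```

```text
time: 23.0
ee_pos: [0.5994, -0.3002, 0.084]
tcp_rot: [145.3, 90.0, 100.3]
wrist_force: [0.5, 0.3, -0.2]
opening: 0.0555
time: 24.0
ee_pos: [0.5994, -0.2999, 0.0838]
tcp_rot: [-126.7, 90.0, 138.8]
wrist_force: [-0.7, -0.6, 0.2]
opening: 0.0557
t 24.0 tcp [ 599.4 -299.9   83.8] jaw -4.5 st [-163.8    0.5] F [-0.7 -0.6  0.2] Fxs -0.7 open 55.7 q1,6 [-27.  68.]
rear xs -74.96408083928262 [-74.96408084 -74.96114222 -74.9582036  -74.95526498 -74.95232635
 -74.94938771] y -18.35659896546808 17.268307536170617
t 24.05 tcp [ 599.4 -299.8   83.8] jaw -4.5 st [-163.8    0.5] F [-0.8  0.4 -0.6] Fxs 0.3 open 55.5 q1,6 [-27.  68.]
to [ 607.1 -220.4   24. ] shift [ 59.8   1.3 -79.8] turn 0.2
```

```bash
python3 -m jog '20 1 -20 0; 45 1 -45 0; 58 1 -60 0; 59 1 -68 0; 59 1 -74 0; 59 1 -78 0; 59 1 -82 0; 59 1 -84 0'; python3 -m jog '0 0 0 0; 0 0 0 0; 0 0 0 0; 0 0 0 0; 0 0 0 0; 0 0 0 0; 0 0 2 0; 0 0 6 0' 0 40
python3 - <<'E'
from g import *
import m
o,R=info()
c=grab('wrist','w11'); h=cv2.cvtColor(c['color'],cv2.COLOR_RGB2HSV)
b=m.blob((45,90,30),(85,255,255),None,c,h); P=ray(c,b,.045); q=np.array([s(p) for p in P]); print('rear xs',q[:,0].min(),'y',q[:,1].min(),q[:,1].max());
E
```

```text
time: 25.05
ee_pos: [0.6074, -0.2162, 0.0251]
tcp_rot: [79.0, 90.0, -15.6]
wrist_force: [-1.0, 0.3, -1.2]
opening: 0.0553
time: 26.05
ee_pos: [0.6071, -0.2213, 0.025]
tcp_rot: [160.5, 89.9, 66.0]
wrist_force: [-0.3, 5.0, 6.3]
opening: 0.0349
t 26.05 tcp [ 607.1 -221.3   25. ] jaw -4.6 st [-84.9  -0.6] F [-0.3  5.   6.3] Fxs 4.9 open 34.9 q1,6 [-20.  75.]
rear xs -78.97718849251594 y -18.85123174939856 16.68537219636109
```

```bash
python3 -m jog '0 0 4 0; 0 0 8 0; 0 0 12 0; 0 0 16 0; 0 0 20 0; 0 0 24 0; 0 0 27 0; 0 0 30 0'
python3 - <<'E'
from g import *
import m
o,R=info()
c=grab('wrist','w12'); h=cv2.cvtColor(c['color'],cv2.COLOR_RGB2HSV)
b=m.blob((45,90,30),(85,255,255),None,c,h); P=ray(c,b,.045); q=np.array([s(p) for p in P]); print('rear xs',q[:,0].min(),'y',q[:,1].min(),q[:,1].max());
E
```

```text
time: 27.1
ee_pos: [0.6047, -0.2513, 0.025]
tcp_rot: [159.1, 89.9, 64.5]
wrist_force: [0.2, 5.2, 5.7]
opening: 0.0346
t 27.1 tcp [ 604.7 -251.3   25. ] jaw -4.6 st [-115.    -0.7] F [0.2 5.2 5.7] Fxs 5.2 open 34.6 q1,6 [-23.  72.]
rear xs -109.1798011733418 y -18.935065231245815 16.780133066446027
```

```bash
python3 -m jog '0 0 0 0; 0 0 0 0; 0 0 -1 0; -1 0 -8 0; -1 0 -16 0; -1 0 -22 0; -1 0 -25 0; -1 0 -25 0' 0.6; python3 -m jog '0 0 0 0; 0 0 0 0; 0 0 0 0; 0 0 0 0; 0 0 0 0; 0 0 0 0; -1 0 4 0; -2 0 12 0' 0 60;  python3 -m jog '-2 0 15 0; -2 0 30 0; -2 0 45 0; -5 0 60 0; -30 0 62 0; -45 0 62 0; -45 40 62 0; -45 90 62 0';python3 - <<'E'
from g import *
go([*w(-150,150),60],-4.76)
E
```

```text
time: 28.15
ee_pos: [0.6064, -0.2268, 0.0258]
tcp_rot: [65.4, 90.0, -29.2]
wrist_force: [-0.3, -0.8, -0.5]
opening: 0.051
time: 29.15
ee_pos: [0.6049, -0.239, 0.027]
tcp_rot: [-109.9, 89.9, 155.5]
wrist_force: [1.3, -0.1, -1.4]
opening: 0.0351
time: 30.15
ee_pos: [0.691, -0.3087, 0.0744]
tcp_rot: [69.7, 89.9, -24.9]
wrist_force: [1.5, 0.0, -1.1]
opening: 0.0347
t 30.15 tcp [ 691.  -308.7   74.4] jaw -4.7 st [-165.   -91.5] F [ 1.5  0.  -1.1] Fxs 0.2 open 34.7 q1,6 [-24.  71.]
to [ 451.6 -273.7   60. ] shift [  13.9 -241.5  -15.4] turn 0.1
```

```bash
python3 -m jog '0 -30 0 0; 0 -75 0 0; 0 -125 0 0; 0 -175 -5 0; 5 -220 -15 0; 25 -241 -15 0; 45 -241 -15 0; 57 -241 -15 0'; python3 -m jog '2 0 0 0; 4 0 0 0; 5 0 0 0; 5 0 0 0; 5 0 0 0; 5 0 0 0; 5 0 0 0; 5 0 0 0'
python3 - <<'E'
from g import *
info()
E
```

```text
time: 31.15
ee_pos: [0.4509, -0.2737, 0.0154]
tcp_rot: [148.2, 90.0, 53.6]
wrist_force: [0.1, -0.2, -1.4]
opening: 0.0346
time: 32.15
ee_pos: [0.4513, -0.2738, 0.0111]
tcp_rot: [70.7, 90.0, -24.0]
wrist_force: [1.2, 1.0, 1.7]
opening: 0.0346
t 32.15 tcp [ 451.3 -273.8   11.1] jaw -4.6 st [-150.1  150.3] F [1.2 1.  1.7] Fxs 1.1 open 34.6 q1,6 [-31.  63.]
```

```bash
python3 -m jog '0 0 0 0; 0 0 0 0; 0 0 0 0; 0 0 0 0; -20 0 0 0; -60 0 0 0; -90 0 -30 0; -90 0 -80 0' 0.9; python3 -m jog '0 0 -50 0; 0 0 -100 0; 0 0 -150 0; 0 30 -170 0; 0 60 -170 0; 0 60 -170 0; 0 60 -170 0; 0 60 -170 0'
python3 - <<'E'
from g import *
import m
info()
c=grab('top','t13'); im=c['color']
a=cv2.resize(im[150:240,300:435],(800,533),interpolation=cv2.INTER_CUBIC); cv2.imwrite('pics/t13c.png',a[:,:,::-1])
h=cv2.cvtColor(im,cv2.COLOR_RGB2HSV); b=m.blob((45,90,30),(85,255,255),None,c,h); r=m.rect(b,.03,c); print('block',r)
d=grab('wrist','w13')
for f in (80,82,84): print(f,[ (proj(c,[*w(f+dx,dy)/1000,.055])[0]).round(1).tolist() for dx in(35,-35) for dy in (25,-25)])
E
```

```text
time: 33.15
ee_pos: [0.4587, -0.1945, 0.1034]
tcp_rot: [70.7, 89.7, -24.1]
wrist_force: [0.1, 0.6, -0.9]
opening: 0.0769
time: 34.15
ee_pos: [0.5305, -0.0296, 0.1009]
tcp_rot: [-115.0, 90.0, 150.3]
wrist_force: [-0.0, 0.1, 0.3]
opening: 0.0766
t 34.15 tcp [530.5 -29.6 100.9] jaw -4.7 st [99.8 91.7] F [-0.   0.1  0.3] Fxs 0.1 open 76.6 q1,6 [-3. 91.]
block [ 452.2 -240.2  102.1   36.6   85.3]
80 [[330.6, 198.8], [331.7, 179.9], [357.3, 200.4], [358.3, 181.6]]
82 [[329.8, 198.7], [330.9, 179.9], [356.5, 200.4], [357.6, 181.5]]
84 [[329.0, 198.7], [330.2, 179.8], [355.7, 200.3], [356.8, 181.5]]
```

View pics/w13.png

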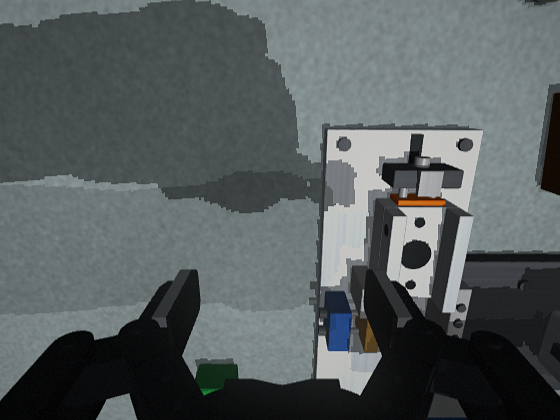

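The wrist view shows the workpiece against the orange stop, its centre disc at (417,255). The block lies on the bench behind.

Run:
```python
from g import *
c=load('w13')
for uv in ((417,254),(420,223),(411,285)): print(s(ray(c,[uv],.037)[0]).round(1))
for uv in ((378,205),(472,216)): print('wall front',s(ray(c,[uv],.055)[0]).round(1))
p=s(ray(c,[(417,254)],.037)[0])
go([*w(83,0),85],-4.76); go([*w(83,0),25],-4.76)
```

```text
[80.8 -4. ]
[104.   -2.9]
[56. -3.]
wall front [122.4  32.4]
wall front [115.5 -26. ]
t 34.25 tcp [530.7 -29.6 101.1] jaw -4.7 st [99.8 91.5] F [-0.1 -0.6  0.4] Fxs -0.6 open 77.1 q1,6 [-3. 91.]
to [620.4 -54.   85. ] shift [16.1 91.4 17. ] turn 0.1
t 34.25 tcp [530.7 -29.6 101.1] jaw -4.7 st [99.8 91.5] F [-0.1 -0.6  0.4] Fxs -0.6 open 77.1 q1,6 [-3. 91.]
to [620.4 -54.   25. ] shift [76.1 91.4 17. ] turn 0.1
```

```bash
python3 -m jog '0 30 10 0; 0 65 18 0; 0 88 18 0; 5 93 18 0; 25 93 18 0; 50 93 18 0; 70 93 18 0; 76 93 18 0'; python3 -m jog '0 0 0 0; 0 0 0 0; 0 0 0 0; 0 0 0 0; 0 0 0 0; 0 0 0 0; 0 0 0 0; 0 0 0 0' 0 50
python3 - <<'E'
from g import *
info()
E
```

```text
time: 35.25
ee_pos: [0.6211, -0.0547, 0.0234]
tcp_rot: [-91.0, 89.9, 174.4]
wrist_force: [0.3, -0.3, 0.1]
opening: 0.0766
time: 36.25
ee_pos: [0.6218, -0.0548, 0.0259]
tcp_rot: [-99.1, 90.0, 166.3]
wrist_force: [-6.4, 0.8, 3.4]
opening: 0.0493
t 36.25 tcp [621.8 -54.8  25.9] jaw -4.6 st [82.3 -1.4] F [-6.4  0.8  3.4] Fxs 0.2 open 49.3 q1,6 [-5. 90.]
```

```bash
python3 -m jog '-5 0 0 0; -15 0 0 0; -35 0 0 0; -60 0 0 0; -80 0 0 0; -90 0 0 0; -90 0 0 0; -90 0 0 0' - 60
python3 - <<'E'
from g import *
go([596.3,307.6,115],10.2)
E
```

```text
time: 37.25
ee_pos: [0.6221, -0.0549, 0.114]
tcp_rot: [-87.3, 89.9, 178.0]
wrist_force: [0.2, 0.7, -3.8]
opening: 0.049
t 37.25 tcp [622.1 -54.9 114. ] jaw -4.6 st [82.2 -1.7] F [ 0.2  0.7 -3.8] Fxs 0.7 open 49.0 q1,6 [-5. 90.]
to [596.3 307.6 115. ] shift [  -0.9  -55.  -359.2] turn -14.8
```

```bash
python3 -m jog '0 -4 -25 -1; 0 -12 -80 -3; 0 -21 -135 -6; 0 -30 -195 -9; 0 -39 -255 -12; 0 -47 -310 -14; 0 -53 -345 -14.8; 0 -55 -359 -14.8'; python3 -m jog '5 0 0 0; 15 0 0 0; 30 0 0 0; 40 0 0 0; 45 0 0 0; 45 0 0 0; 45 0 0 0; 45 0 0 0'
python3 - <<'E'
from g import *
import m
go([596.3,307.6,19],10.2)
c=grab('wrist','w14')
for n,p in dict(red=[.5963,.3076,.009]).items(): print(n,proj(c,[p]))
t=grab('top','t14')
E
```

```text
time: 38.25
ee_pos: [0.5956, 0.3094, 0.1134]
tcp_rot: [-77.9, 89.9, -157.6]
wrist_force: [-0.6, -0.4, -4.3]
opening: 0.0493
time: 39.25
ee_pos: [0.5967, 0.3076, 0.0703]
tcp_rot: [109.5, 90.0, 29.7]
wrist_force: [0.5, -0.4, -4.3]
opening: 0.0489
t 39.25 tcp [596.7 307.6  70.3] jaw 10.2 st [441.4  53.6] F [ 0.5 -0.4 -4.3] Fxs -0.3 open 48.9 q1,6 [ 27. 107.]
to [596.3 307.6  19. ] shift [51.3 -0.5 -0.1] turn -0.0
red [[279.48771305 229.52836265]]
```

View pics/w14.png

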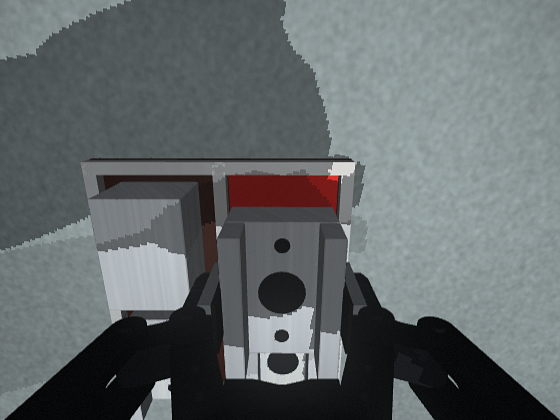

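Run:
```python
from g import *
c=load('w14')
k=ray(c,[(282,292)],.082)[0]*1000; print('wp ctr',k.round(1), 'diff to tcp',(k[:2]-[596.7,307.6]).round(1))
L,Rr=ray(c,[(228.5,176),(338.5,176.5)],.009)*1000; mid=(L+Rr)/2; d=(Rr-L); a=np.degrees(np.arctan2(d[1],d[0])); n=np.array([-d[1],d[0]])/np.hypot(d[0],d[1])
print('pad width',np.hypot(d[0],d[1]),'ang',a,'centre',(mid[:2]-40*n[:2]).round(1), (mid[:2]+40*n[:2]).round(1))
```

```text
wp ctr [598.1 306.2  82. ] diff to tcp [ 1.4 -1.4]
pad width 70.16887918870175 ang 9.96314191356726 centre [599.3 304.7] [585.5 383.5]
```

The wrist view shows the workpiece (disc at (282,292)) over the red pocket, square to it. The offset between their centres is about 2 mm, inside the tolerance. I'll lower it and feel for contact.

```bash
python3 -m jog '10 0 0 0; 22 0 0 0; 34 0 0 0; 42 0 0 0; 46 0 0 0; 46 0 0 0; 46 0 0 0; 46 0 0 0'; python3 -c "
from g import *
info()";  python3 -m jog '0.5 0 0 0; 1 0 0 0; 1.5 0 0 0; 2 0 0 0; 2.5 0 0 0; 3 0 0 0; 3 0 0 0; 3 0 0 0'; python3 -c "
from g import *
info()"
```

```text
time: 40.35
ee_pos: [0.5968, 0.3075, 0.0243]
tcp_rot: [108.9, 90.0, 29.0]
wrist_force: [-0.4, -0.8, -3.1]
opening: 0.0493
t 40.35 tcp [596.8 307.5  24.3] jaw 10.2 st [441.3  53.5] F [-0.4 -0.8 -3.1] Fxs -0.8 open 49.3 q1,6 [ 27. 107.]
time: 41.35
ee_pos: [0.5965, 0.3074, 0.0208]
tcp_rot: [-121.2, 90.0, 159.0]
wrist_force: [-0.2, -0.1, -3.5]
opening: 0.0492
t 41.35 tcp [596.5 307.4  20.8] jaw 10.2 st [441.2  53.8] F [-0.2 -0.1 -3.5] Fxs -0.1 open 49.2 q1,6 [ 27. 107.]
```

```bash
python3 -m jog '0.5 0 0 0; 1 0 0 0; 1.5 0 0 0; 1.5 0 0 0; 1.5 0 0 0; 1.5 0 0 0; 1.5 0 0 0; 1.5 0 0 0'; python3 -c "
from g import *
info()"
```

```text
time: 42.35
ee_pos: [0.5966, 0.3074, 0.02]
tcp_rot: [110.0, 90.0, 30.2]
wrist_force: [-4.1, -1.9, 5.5]
opening: 0.0491
t 42.35 tcp [596.6 307.4  20. ] jaw 10.2 st [441.2  53.7] F [-4.1 -1.9  5.5] Fxs -2.2 open 49.1 q1,6 [ 27. 107.]
```

Contact at TCP z 20 mm puts the underside at about 9.1 mm, the pad's height. I'll open partway and rise.

```bash
python3 -m jog '0 0 0 0; 0 0 0 0; 0 0 0 0; 0 0 0 0; -3 0 0 0; -15 0 0 0; -40 0 0 0; -70 0 0 0' 0.7; python3 -m jog '-40 0 20 0; -80 0 60 0; -120 0 110 0; -120 0 160 0; -120 0 200 0; -120 0 200 0; -120 0 200 0; -120 0 200 0'
python3 - <<'E'
from g import *
info()
c=grab('top','t16'); b=grab('scene','s16')
a=cv2.resize(c['color'][165:260,180:300],(480,380),interpolation=cv2.INTER_CUBIC); k=cv2.resize(b['color'][255:375,265:405],(320,274),interpolation=cv2.INTER_CUBIC); k=cv2.copyMakeBorder(k,0,106,0,0,cv2.BORDER_CONSTANT)
cv2.imwrite('pics/t16c.png',np.hstack([a,k])[:,:,::-1])
import m
h=cv2.cvtColor(c['color'],cv2.COLOR_RGB2HSV); print('block',m.rect(m.blob((45,90,30),(85,255,255),None,c,h),.03,c))
print('expected centre px at z .031',proj(c,[.5965,.3070,.031]))
E
```

```text
time: 43.35
ee_pos: [0.5964, 0.3074, 0.0906]
tcp_rot: [-74.1, 90.0, -153.9]
wrist_force: [-0.0, -0.1, 0.5]
opening: 0.06
time: 44.35
ee_pos: [0.6316, 0.1117, 0.2095]
tcp_rot: [134.9, 90.0, 55.1]
wrist_force: [0.0, -0.4, 0.3]
opening: 0.0602
t 44.35 tcp [631.6 111.7 209.5] jaw 10.2 st [249.    2.5] F [ 0.  -0.4  0.3] Fxs -0.4 open 60.2 q1,6 [10. 90.]
block [ 452.9 -231.7  119.1   36.6   85.5]
expected centre px at z .031 [[208.78710669 202.74482475]]
```

View pics/t16c.png

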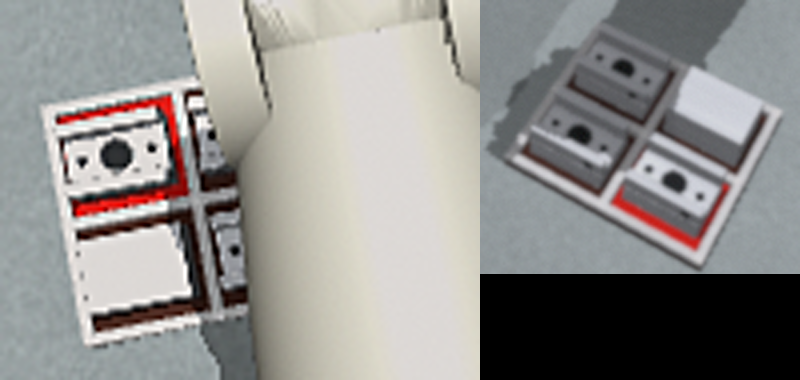

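The crop shows the workpiece upright and square on the red pad, its disc at crop (116,155) within about 2 mm of the expected centre. The neighbours haven't moved. The block lies flat on the bench at (453, -232) mm.

```bash
python3 -c "
from g import *
info(); print(bot.job_done()); info()"
```

```text
t 44.45 tcp [631.6 111.6 209.3] jaw 10.2 st [249.    2.6] F [ 0.4 -0.9 -0.5] Fxs -0.9 open 59.7 q1,6 [10. 90.]
the job is handed in; nothing more can be done
None
the job is handed in; nothing more can be done
```

The workpiece is out of the track and standing on the red pad. I handed the job in at about 44.5 s; no verdict is reported.

- **Knocking it loose:** I gripped the green block near its rear and pushed with about 15 N, which moved the workpiece centre to about 58 mm. The tool can only point down, so the gripper could not follow the block under the head. I let go and pushed the block's rear end with the back of an open finger. The side pad sprang in and the force dropped to about 4–5 N.
- **End stop:** I stopped when the force was about 4.5 N above the sliding force. That means the stop was pressed in roughly 1.3–1.7 mm. The top view shows the orange plate moved by about 1 px, though the workpiece may hide part of it.
- **Block and placing:** I dragged the block back, re-gripped it and laid it flat on the bench. I lifted the workpiece out, lowered it until I felt the pad, and released it.

**Last checks:**
- The workpiece looks upright and square, and its centre is within about 2 mm of where I meant to set it.
- The block's outline measured 119 × 37 mm, so it is lying flat.
- The other tray parts look unmoved, and I saw no sign of contact with the head. I did not check the jar again at the end, but the arm did not go down near it.

**Disagreements:** the wrist and top cameras put the pad centre about 4 mm apart. I kept the top camera's value; either one is well within the 12 mm tolerance.

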